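# Assemble the leaded-glass table lamp

### The arm

A 7-joint arm with a two-finger parallel gripper is mounted at the origin on the work surface. World frame = base frame: x ahead of the robot, y to its left, z up, the work surface at z = 0. Lengths are in m, angles in rad, forces in N, time in s.
With the tool pointing down it reaches from about 0.35 to 0.9 m from the base axis. Payload 8.1 kg.
Tool frame: the origin (TCP) lies on the mounting face of the last link; the fingertips stand 173 mm ahead of it and the grasp point (between the pads) lies 155 mm ahead of it; x points along the fingers, y is the direction in which the jaws open and shut, and the axes are right-handed (so a half turn about x gives the same grasp; the last joint's range is limited). The gripper opens to 85 mm and grips with 20 to 120 N. Pads are 22 mm wide; open, the fingers measure 114 mm over their backs; the gripper's body (76 mm by 85 mm) begins 54 mm behind the grasp point. The pads swing forward as they close: fully open they stand 13 mm farther back than shut.
Start: joints at [1.015, 0.434, 0.025, 1.573, -0.012, 1.134, -0.075], TCP at [0.273, -0.562, 0.405] pointing down, gripper open.
Joint ranges: [-2.62, 2.62], [-0.44, 2.09], [-1.27, 1.32], [0.08, 2.57], [-1.32, 4.46], [0.12, 2], [-2.74, 2.74]. Speed limits (rad/s): [2.22, 2.22, 3.01, 3.01, 3.14, 3.14, 3.14].

### API

Orientations are given as a 3x3 rotation matrix whose columns are the frame's x, y, z axes.
In Python, from workcell import robot, eoat, kin, read_camera, get_calibration, recognise, cut_out gives the robot as it stands. Calls block until the motion is done:
- robot.move_ptp(position, orientation): joint-space move of the TCP to a pose.
- robot.line_to(position, ori=None, vel=0.15): straight line of the TCP; ori=None keeps the orientation; vel is the mean speed in m/s.
- robot.move_joints(angles): joint-space move.
- eoat.move_gripper(opening, strength=None): finger opening in m; strength is the grip in N (None keeps the last); returns when the fingers have stopped.
- robot.pause(seconds).
- kin.solve_ik(position, orientation): joint angles nearest the present ones, or None.
- robot.state(): the state.
- read_camera(name): name is "side" or "top" or "wrist"; returns the picture (480x640x3 uint8, red, green, blue); there is no depth.
- get_calibration(name): a dict with "mtx" (3x3 intrinsics, pixels), "pose" (4x4, takes a point from camera to world coordinates); the wrist camera has in their place "tool_from_camera" (4x4, takes a point from camera to tool coordinates, whose origin is the TCP and whose axes are the tool frame's). Camera axes: x right, y down, z forward; pixel columns grow to the right and rows downward; lengths in m; the calibration is good to about 2 mm. A picture is of the moment at which its call begins: read the wrist's pose just before it. get_calibration takes no time and is no camera call.
A pose or a line that the arm cannot do raises robot.Unreachable and nothing moves.
- robot.sign_off(): hands the job in, once; it reports no verdict.
Trained networks look in the newest picture that a camera, given by its name, has taken for a name from the list of things; names that differ only in an ending like _2 or _b are one class to them, and where a whole thing is asked for, a point or a joint stands for the part that bears it (a point fixed in the world has none). Each returns a list of dicts, best first, with "score" (0 to 1); they miss things now and then, are a little off and sometimes report something else, mostly with a low value. They report only what shows in the picture. A call takes as long as a camera call. They do not tell look-alikes from the thing itself.
- recognise(name, camera): "bbox" ([centre column, centre row, width, height] in pixels, round what is visible of it).
- cut_out(name, camera): "mask" (480x640 bool, what is visible of it) and "bbox" ([centre column, centre row, width, height] in pixels, round what is visible of it).
The state is a dict: "time_s": time; "q": joint angles; "joint_velocities": joint speeds; "effort": joint torques, N m; "eef_pos": TCP position; "eef_rot": TCP orientation; "wrist_force": force on the tool from outside, world axes, zero at the start; "ft_torque": the same for the moment, N m; "grip_width": finger opening in m.
Only numpy, scipy, OpenCV 4.12 (cv2) and the standard library are available. Lean on these libraries where they do the work, as an engineer would, in place of code of your own. Each camera call takes 0.05 s, during which the arm holds its last target. There are 200 camera calls.

### The job

Assemble the small lamp on its standing foot: over the pin on top of the column go first the flat dark spacer disc, then the glass shade, then the stepped brass cap (widest side down) and last the brass finial, each let go before the next and seated squarely on the one below. Lower the glass shade gently and keep it upright, and leave the other things on the bench where they are.

Things in the scene. Friction and masses are not known exactly. Their poses are not given: they have to be found in the camera images.
- lamp_seat (a point): Lamp foot, fixed: round brass foot 100 mm across with a column 20 mm across that ends, 110 mm above the bench, in a flat round shoulder 36 mm across. The point is the centre of the shoulder's top face. From there a steel pin 9 mm across stands up a further 58 mm (its last 8 mm taper to 4 mm). z is up along the pin.
- spacer_mid (a point): The spacer: a loose flat disc of dark steel, 54 mm across and 10 mm thick, lying on the bench, with a hole of 19 mm diameter straight through it; its z axis is the hole's axis, upward as it lies and as it must sit. The point is its centre, 5 mm above its underside. About 80 g.
- shade_neck (a point): Loose leaded amber glass shade, upright, 300 g: hollow cone, open rim below 140 mm across, flat dark metal roof 76 mm across, its top 54 mm and underside 50 mm above the rim. On it the grip: a brass neck tube 36 mm across, 20 mm tall. A 19 mm hole goes through both. The roof's underside rests on the spacer. Point: on the axis, mid-neck, 64 mm above the rim, 14 mm above the roof's underside. z up.
- cap_mid (a point): The cap: a loose brass disc in three steps, widest below, 14 mm high: 48 mm across for the lowest 7 mm, 41 mm to 10.5 mm, 35 mm at the top, lying on the bench widest side down, with a hole of 19 mm diameter straight through it; its z axis is the hole's axis, upward as it lies and as it must sit. The point is its centre, 7 mm above its underside. About 60 g.
- finial_mid (a point): The finial: a loose turned brass knob 44 mm high, standing upright on the bench: below a plain cylinder 30 mm across and 24 mm high, above it a bulb 24 mm across. From below it has a blind hole 19 mm in diameter and 20 mm deep, for the pin's end. The point is on its axis, 22 mm above its underside. z is up. About 70 g.
- solder_mid (a point): Bystander: reel of solder standing on end, 44 mm across, 38 mm high; the point is its centre.
- tape_mid (a point): Bystander: roll of masking tape lying flat, 90 mm across, 24 mm high; the point is its centre.
- flux_mid (a point): Bystander: small white pot with a black lid, 44 mm across, 35 mm high; the point is its centre.
- mug_mid (a point): Bystander: white mug, 80 mm across without its handle, 90 mm high; the point is its centre.
- patina_mid (a point): Bystander: green glass bottle, 60 mm across, 120 mm high; the point is half-way up.
Things that resemble listed ones, but are neither listed nor needed, are in the scene too. Of the things shaped like the part that bears spacer_mid, the dark steel one is meant.

How it is judged:
By the outcome, as a careful person would: the job done as asked, in the order asked, and still so for the second after the job is handed in, with the robot touching nothing.
It also fails if it takes over 122 s, if anything falls off the work surface, if the arm or the gripper's body presses on something with over 40 N, if the wrist force passes 120 N, or if a joint passes its speed limit or range.

## Working session

There is one attempt and no reset: what is moved stays moved. The work goes in short steps, each a Python script; the robot and the scene stay as the last script left them, time stands still between calls to the robot, and variables do not carry over. Pictures are saved under pics/ and viewed, about 12 in all and at most 16, crops included, and the job is handed in when it is done.

```bash
ls; mkdir -p pics; python3 - <<'E'
from workcell import *
import cv2
for n in ("top","side"):
    im=read_camera(n); cv2.imwrite(f"pics/{n}0.png",im[:,:,::-1])
    c=get_calibration(n); print(n,c["mtx"].round(1).tolist(),c["pose"].round(3).tolist())
    for k in "lamp_seat spacer_mid shade_neck cap_mid finial_mid solder_mid tape_mid flux_mid mug_mid patina_mid".split():
        print(k,[(round(d["score"],2),[int(v) for v in d["bbox"]]) for d in recognise(k,n)])
print(get_calibration("wrist"))
s=robot.state();print(s["time_s"],s["eef_rot"])
E
```

```text
pics
top [[465.1, 0.0, 315.8], [0.0, 465.1, 238.7], [0.0, 0.0, 1.0]] [[-0.001, -0.999, 0.041, 0.476], [-1.0, 0.001, 0.003, 0.011], [-0.003, -0.041, -0.999, 1.212], [0.0, 0.0, 0.0, 1.0]]
lamp_seat [(0.81, [212, 288, 41, 37]), (0.38, [263, 249, 17, 16])]
spacer_mid [(0.8, [374, 215, 14, 22]), (0.68, [420, 181, 19, 22]), (0.64, [411, 217, 17, 16])]
shade_neck [(0.73, [331, 260, 55, 54])]
cap_mid [(0.53, [432, 285, 20, 14])]
finial_mid []
solder_mid [(0.71, [342, 169, 22, 16])]
tape_mid [(0.75, [296, 168, 40, 33])]
flux_mid [(0.74, [262, 248, 13, 14])]
mug_mid [(0.94, [138, 231, 50, 37]), (0.71, [219, 217, 13, 14])]
patina_mid [(0.61, [502, 239, 38, 26]), (0.37, [332, 264, 53, 54])]
side [[466.5, 0.0, 323.0], [0.0, 466.5, 239.0], [0.0, 0.0, 1.0]] [[1.0, 0.012, 0.012, 0.526], [-0.0, -0.711, 0.704, -0.773], [0.017, -0.704, -0.71, 0.909], [0.0, 0.0, 0.0, 1.0]]
lamp_seat [(0.65, [273, 183, 33, 53]), (0.62, [260, 378, 20, 23])]
spacer_mid [(0.92, [388, 366, 27, 16]), (0.83, [343, 356, 25, 20]), (0.82, [348, 322, 21, 23])]
shade_neck [(0.6, [293, 279, 58, 49])]
cap_mid [(0.57, [259, 379, 25, 2
[... 219 characters left out ...]
3, 450, 38, 50])]
{'mtx': array([[373.82380862,   0.        , 317.82528497],
       [  0.        , 373.82380862, 229.38579185],
       [  0.        ,   0.        ,   1.        ]]), 'tool_from_camera': array([[ 9.22657584e-04, -3.25976739e-01,  9.45377340e-01,
         3.14042496e-02],
       [ 9.99999512e-01,  6.33295046e-04, -7.57599797e-04,
        -1.04755512e-03],
       [-3.51742874e-04,  9.45377578e-01,  3.25977164e-01,
        -8.48083449e-02],
       [ 0.00000000e+00,  0.00000000e+00,  0.00000000e+00,
         1.00000000e+00]])}
1.1 [[ 2.74916730e-05  4.37384540e-01 -8.99274576e-01]
 [-1.46313382e-05 -8.99274576e-01 -4.37384541e-01]
 [-1.00000000e+00  2.51820232e-05 -1.83230414e-05]]
```

View pics/top0.png

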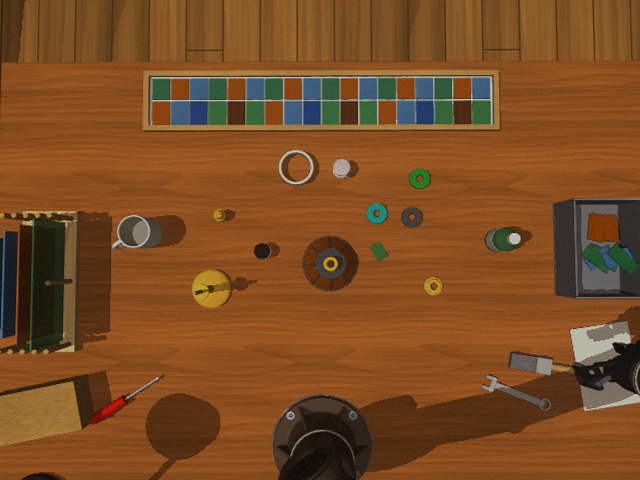

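View pics/side0.png

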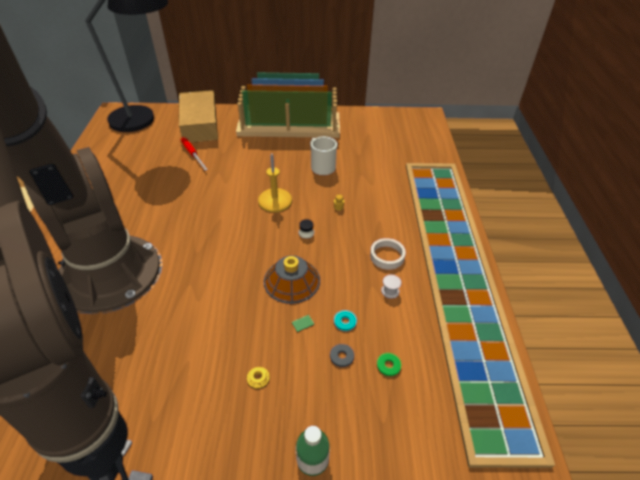

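Top view: foot (212,288), shade (331,264), cap (433,286), finial (220,215). There are three rings: cyan (376,213), green (420,179) and dark grey (412,217). The dark grey one fits "dark steel"; in the side view it is at (342,356). Next I'll compute positions, check reach and take a confirming crop.

```bash
cat > h.py <<'E'
from workcell import *
import numpy as np, cv2
R=np.array([[0,1,0],[0,0,-1],[-1,0,0]],float)   # tool x down, jaws along world x, camera on +y side
def cam(n):
    c=get_calibration(n)
    if n!="wrist": return c["mtx"],c["pose"]
    s=robot.state(); T=np.eye(4); T[:3,:3]=s["eef_rot"]; T[:3,3]=s["eef_pos"]
    return c["mtx"],T@c["tool_from_camera"]
def ray(uv,n,z):
    M,P=cam(n); d=P[:3,:3]@np.linalg.solve(M,[uv[0],uv[1],1]); return P[:3,3]+d*(z-P[2,3])/d[2]
def proj(p,n):
    M,P=cam(n); v=M@(P[:3,:3].T@(np.asarray(p)-P[:3,3])); return v[:2]/v[2]
def snap(n,f):
    im=read_camera(n); cv2.imwrite(f"pics/{f}.png",im[:,:,::-1]); return im
E
python3 - <<'E'
from h import *
read_camera("top")
for k,uv,z in [("spacer",(411.5,217),.005),("shade",(331,260),.03),("cap",(433,286),.007),("finial",(220,215),.022),("foot",(211.5,289),.005)]:
    p=ray(uv,"top",z); print(k,p.round(3),"side px",proj(p,"side").round(0),
      [ (kin.solve_ik([p[0],p[1],h],Q) is not None) for Q in (R,R@np.diag([1,-1,-1])) for h in (.175,.3,.36,.44)])
a=cv2.imread("pics/top0.png")[165:305,340:460]; cv2.imwrite("pics/crop.png",cv2.resize(a,None,fx=4,fy=4,interpolation=2))
E
```

```text
spacer [ 0.582 -0.234  0.005] side px [342. 355.] [True, True, True, True, True, True, True, True]
shade [ 0.47  -0.024  0.03 ] side px [294. 274.] [True, True, True, True, True, True, True, True]
cap [ 0.403 -0.288  0.007] side px [257. 376.] [True, True, True, True, True, True, True, True]
finial [0.586 0.26  0.022] side px [338. 201.] [True, True, True, True, True, True, True, True]
foot [0.395 0.285 0.005] side px [274. 200.] [True, True, True, True, True, True, True, True]
```

View pics/crop.png

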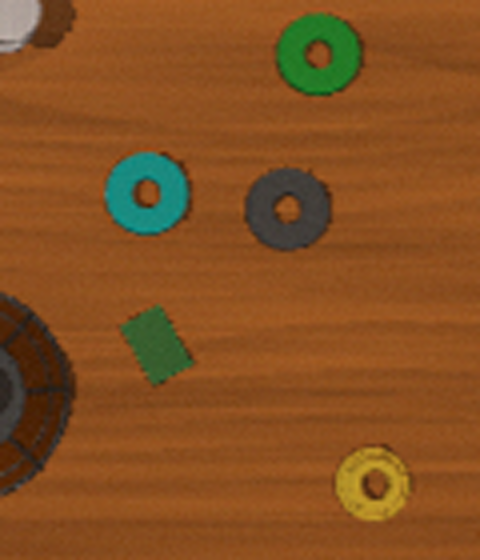

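The crop confirms it: the grey steel ring at top (412,217) is the spacer, the cyan and green ones are look-alikes, and the brass cap is at (433,286). Moving above the spacer for a close look.

```bash
python3 - <<'E'
from h import *
t=robot.state()["time_s"]
robot.move_ptp([.582,-.234,.285],R)
eoat.move_gripper(.066,40)
snap("wrist","w1")
for d in cut_out("spacer_mid","wrist"):
    m=d["mask"].astype(np.uint8); c=max(cv2.findContours(m,0,2)[0],key=len); e=cv2.fitEllipse(c)
    print(d["score"],d["bbox"],e, ray(e[0],"wrist",.005).round(4))
s=robot.state();print(s["time_s"]-t,s["grip_width"],s["wrist_force"],s["q"])
E
```

```text
0.89 [459.8, 254.1, 80.4, 74.5] ((459.4988098144531, 254.6539764404297), (70.16474914550781, 77.1111831665039), 68.5071792602539) [ 0.6841 -0.2536  0.005 ]
0.68 [337.2, 90.0, 89.7, 89.1] ((336.1004638671875, 87.42657470703125), (85.8681869506836, 91.36441040039062), 9.926448822021484) [ 0.5934 -0.141   0.005 ]
0.66 [320.4, 227.2, 75.5, 76.0] ((319.252197265625, 227.06529235839844), (74.15909576416016, 75.45349884033203), 84.69928741455078) [ 0.5831 -0.2326  0.005 ]
2.1333 0.06587322278122999 [-0.07616865  0.25918708 -0.71948049] [ 0.5048127   0.57603968 -0.30831886  1.67925318  0.20951415  0.91875294
  0.11515264]
```

View pics/w1.png

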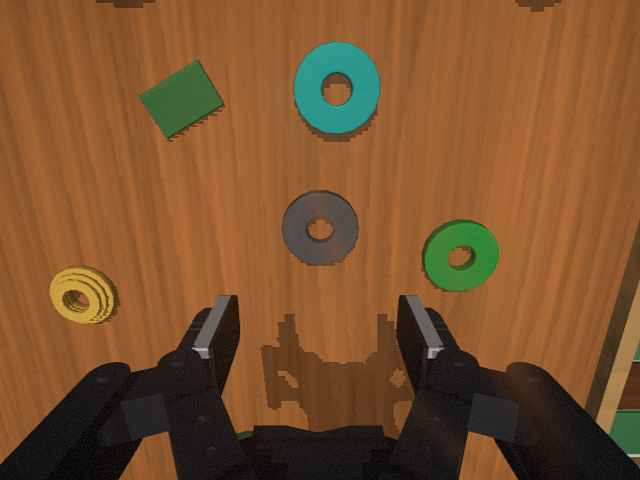

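The picture shows the grey ring at (319,227), between the jaws, and the cyan and green ones are clear of them. The wrist and top positions agree within 2 mm, so I'll grasp with a force-checked descent.

```bash
cat >> h.py <<'E'
def descend(x,y,z0,z1,step=.002,lim=4,vel=.04):
    """step down until z1 or contact; returns (z, reached)"""
    f0=robot.state()["wrist_force"][2]; z=z0
    while z>z1+1e-6:
        z=max(z-step,z1); robot.line_to([x,y,z],vel=vel)
        f=robot.state()["wrist_force"][2]-f0
        if abs(f)>lim: print("contact z",round(z,4),"dF",round(f,2)); return z,False
    return z,True
E
python3 - <<'E'
from h import *
x,y=.583,-.233
robot.line_to([x,y,.182],vel=.12)
print(descend(x,y,.182,.172))
eoat.move_gripper(.04,40); s=robot.state(); print("grip",s["grip_width"],s["eef_pos"],s["wrist_force"])
robot.line_to([x,y,.30],vel=.15)
snap("wrist","w2"); s=robot.state(); print("grip",s["grip_width"],s["wrist_force"],s["time_s"])
robot.move_ptp([.395,.285,.44],R); robot.pause(.3)
snap("wrist","w3"); 
for d in cut_out("lamp_seat","wrist"): print(d["score"],d["bbox"])
print(proj([.395,.285,.168],"wrist"),proj([.395,.285,.0],"wrist"))
E
```

```text
(0.172, True)
grip 0.05185235040813778 [ 0.58306533 -0.23297189  0.1725726 ] [-2.18430022 -0.13265236  4.66428725]
grip 0.05199372880423137 [-0.41995268  0.15216396  0.52598648] 6.8833
0.95 [322.1, 185.6, 95.5, 98.2]
0.61 [404.6, 290.1, 41.2, 37.5]
[317.52148074 232.87762208] [317.74864659 182.22691073]
```

View pics/w3.png

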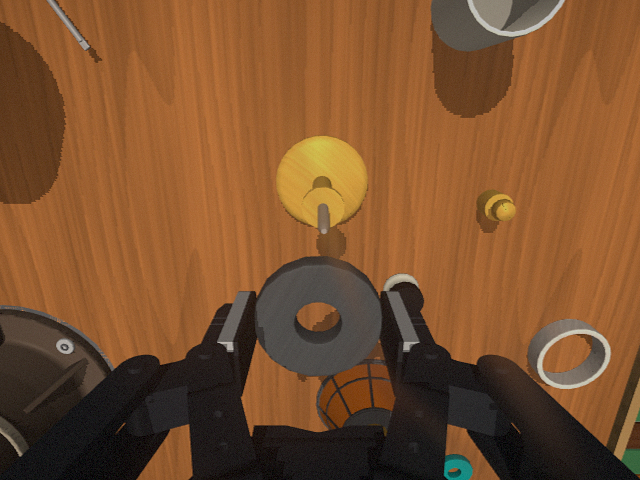

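The spacer is held level, with its hole at (319,318). The pin tip is at (324,232), the shoulder at about (323,207) and the foot at (322,181). I'll turn these into positions.

```bash
python3 - <<'E'
from h import *
for uv,z in [((322,181),.005),((323,207),.11),((324,232.5),.168)]: print(ray(uv,"wrist",z).round(4))
s=robot.state(); tz=s["eef_pos"][2]
print(s["eef_pos"], "disc top centre", ray((319,315.5),"wrist",tz-.172+.010).round(4), "hole",ray((318.5,318),"wrist",tz-.172+.005).round(4))
a=cv2.imread("pics/w3.png")[120:260,260:400]; cv2.imwrite("pics/c3.png",cv2.resize(a,None,fx=4,fy=4,interpolation=2))
E
```

```text
[0.3997 0.2874 0.005 ]
[0.3994 0.2872 0.11  ]
[0.3994 0.2853 0.168 ]
[0.39512559 0.28489325 0.43994143] disc top centre [0.3958 0.2888 0.2779] hole [0.3956 0.2845 0.2729]
```

View pics/c3.png

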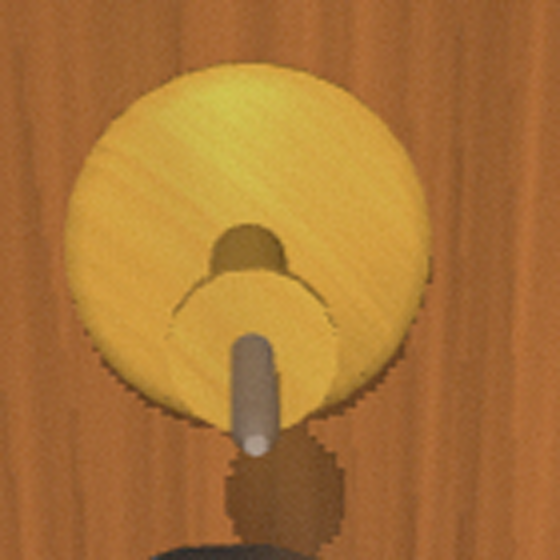

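```bash
python3 - <<'E'
from h import *
x,y=.399,.2855
robot.line_to([x,y,.352],vel=.12); robot.pause(.2)
z,ok=descend(x,y,.352,.288,step=.004,vel=.06)
if ok:
    print(descend(x,y,z,.281,step=.0015,lim=3,vel=.03))
    eoat.move_gripper(.066); robot.pause(.2)
    robot.line_to([x,y,.44],vel=.2)
s=robot.state(); print(s["time_s"],s["wrist_force"],s["eef_pos"],s["grip_width"])
im=snap("wrist","w4"); a=im[120:260,260:400,::-1]; cv2.imwrite("pics/c4.png",cv2.resize(a,None,fx=4,fy=4,interpolation=2))
E
```

```text
contact z 0.282 dF 7.64
(0.282, False)
16.8417 [ 0.69153352  0.70464609 -1.06165793] [0.3987926 0.285127  0.4390011] 0.06600652966430044
```

View pics/c4.png

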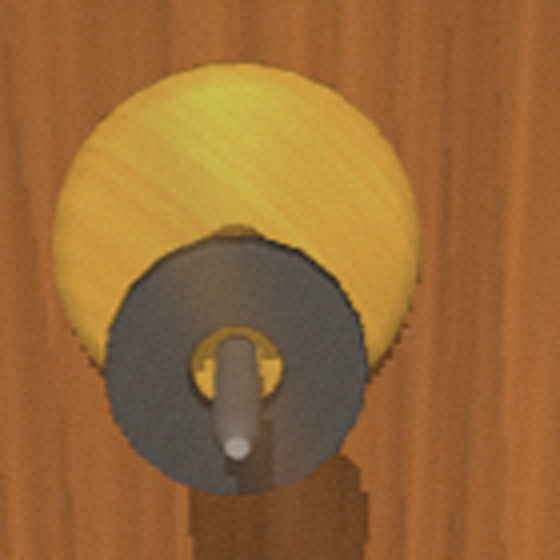

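The spacer is seated flat on the shoulder, with the pin near the middle of its hole at crop (238,365). Next is the shade.

```bash
python3 - <<'E'
from h import *
robot.move_ptp([.470,-.024,.345],R); eoat.move_gripper(.055,40); robot.pause(.2)
im=snap("wrist","w5")
for d in cut_out("shade_neck","wrist"):
    print(d["score"],d["bbox"]); m=d["mask"].astype(np.uint8)
    h=cv2.cvtColor(im,cv2.COLOR_RGB2HSV); b=cv2.inRange(h,(20,120,90),(35,255,255))&(m*255)
    c=max(cv2.findContours(b,0,2)[0],key=len); print(cv2.minAreaRect(c),cv2.boundingRect(c))
    e=cv2.fitEllipse(max(cv2.findContours(m,0,2)[0],key=len)); print(e,ray(e[0],"wrist",.0).round(4))
print(proj([.470,-.024,.074],"wrist"),robot.state()["time_s"])
E
```

```text
[317.63375344 233.60996709] 18.7167
```

View pics/w5.png

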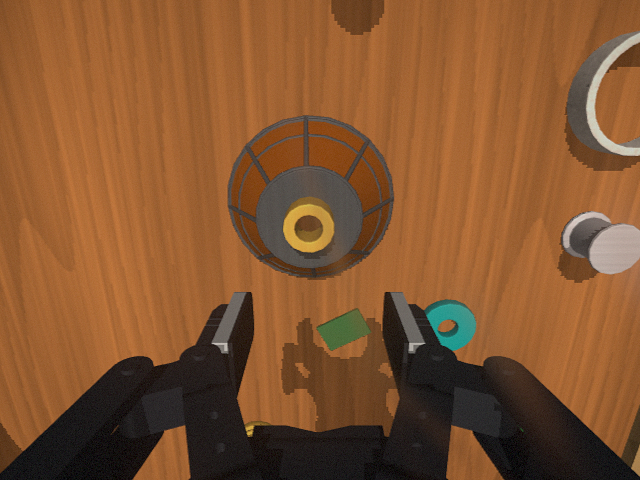

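The network missed the shade, but it shows clearly: neck top ring at (308.5,228), roof at (309.5,216), rim at (310.5,197). I'll work from those.

```bash
python3 - <<'E'
from h import *
P=[ray(uv,"wrist",z) for uv,z in [((308.5,228),.074),((309.5,216),.054),((310.5,197),.0)]]
print(np.round(P,4)); x,y=np.mean(P[:2],0)[:2]
robot.line_to([x,y,.25],vel=.12); robot.pause(.2)
z,ok=descend(x,y,.25,.230,lim=3); print(z,ok)
if ok:
    eoat.move_gripper(.025,45); s=robot.state(); print("grip",s["grip_width"],s["wrist_force"],s["eef_pos"])
    robot.line_to([x,y,.28],vel=.08); robot.line_to([x,y,.46],vel=.15)
    robot.pause(.2); snap("wrist","w6"); s=robot.state(); print(s["grip_width"],s["wrist_force"],s["ft_torque"],s["time_s"])
E
```

```text
[[ 0.4638 -0.02    0.074 ]
 [ 0.4641 -0.0176  0.054 ]
 [ 0.4638 -0.0169  0.    ]]
0.23 True
grip 0.033184879113001574 [-1.42555609 -0.03936053  4.48154501] [ 0.46385861 -0.01874167  0.2302888 ]
0.03359630466752641 [-0.30888505 -0.04066881 -3.91496991] [-0.03104571 -0.05128777 -0.01148317] 25.0667
```

View pics/w6.png

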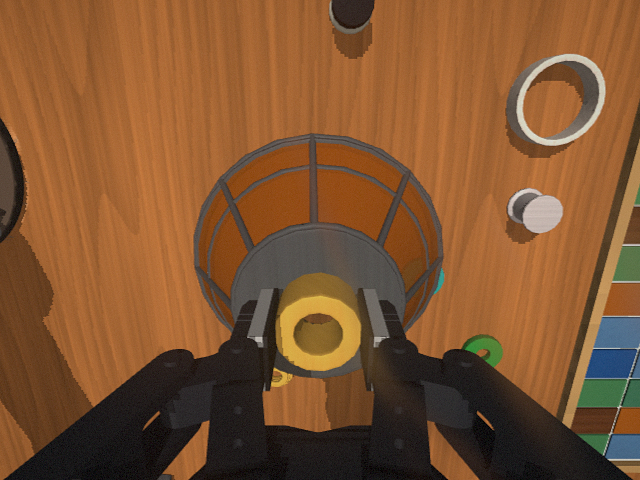

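The shade is held upright, with its neck top centred at (319,322).

```bash
python3 - <<'E'
from h import *
s=robot.state(); n=ray((319,322),"wrist",s["eef_pos"][2]-.230+.074); off=n[:2]-s["eef_pos"][:2]; print("off",off)
x,y=np.array([.3995,.2865])-np.clip(off,-.003,.003); print(x,y)
robot.line_to([x,y,.46],vel=.15); robot.pause(.3)
robot.line_to([x,y,.36],vel=.1); robot.pause(.2)
z,ok=descend(x,y,.36,.306,step=.004,vel=.05,lim=3)
if ok:
    print(descend(x,y,z,.2985,step=.001,lim=2,vel=.02))
    s=robot.state(); print(s["wrist_force"],s["ft_torque"],s["time_s"])
im=snap("side","s7"); cv2.imwrite("pics/s7c.png",cv2.resize(im[110:250,200:360,::-1],None,fx=4,fy=4,interpolation=2))
E
```

```text
off [0.00050795 0.00478269]
0.398992050613388 0.2835
contact z 0.3 dF 6.66
(0.3, False)
[-0.4203029  -1.30622785  2.77003158] [-0.2667752   0.35542321  0.02646562] 33.925
```

View pics/s7c.png

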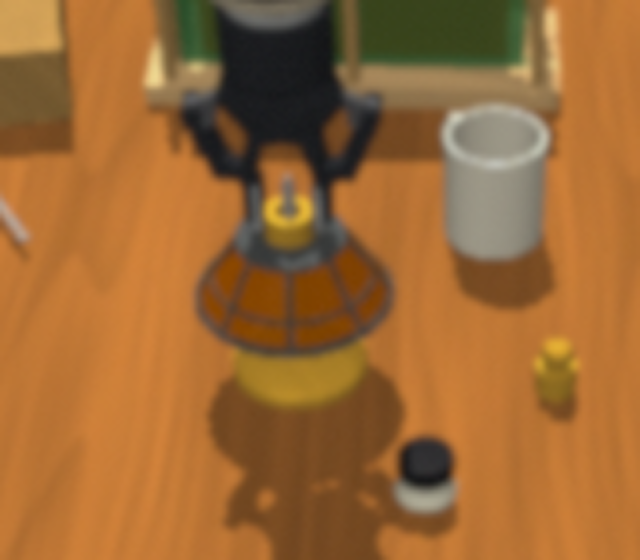

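The contact height (0.300) matches the computed value, and the pin passes through the neck. Releasing, then a look from above.

```bash
python3 - <<'E'
from h import *
s=robot.state(); x,y,_=s["eef_pos"]
robot.line_to([x,y,.3008],vel=.02)
eoat.move_gripper(.055); robot.pause(.3)
robot.line_to([x,y,.45],vel=.15); robot.pause(.1)
im=snap("wrist","w8"); cv2.imwrite("pics/c8.png",cv2.resize(im[120:280,240:400,::-1],None,fx=3.5,fy=3.5,interpolation=2))
print(robot.state()["time_s"],robot.state()["eef_pos"],robot.state()["wrist_force"])
E
```

```text
36.1583 [0.39894088 0.28338922 0.44917774] [0.1726032  0.58033023 0.20245903]
```

View pics/c8.png

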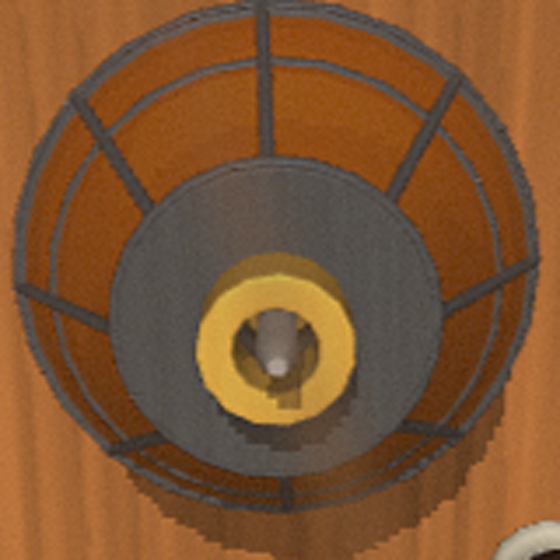

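The shade sits level and upright. The neck top is at (318.9,219.7) and the pin tip at (319.1,224.9). Now the cap.

```bash
python3 - <<'E'
from h import *
print("neck",ray((318.9,219.7),"wrist",.144),"pin",ray((319.1,224.9),"wrist",.168))
robot.move_ptp([.403,-.288,.285],R); eoat.move_gripper(.060,40); robot.pause(.2)
im=snap("wrist","w9")
for d in cut_out("cap_mid","wrist"):
    e=cv2.fitEllipse(max(cv2.findContours(d["mask"].astype(np.uint8),0,2)[0],key=len)); print(d["score"],e[:2],ray(e[0],"wrist",.005).round(4))
cv2.imwrite("pics/c9.png",cv2.resize(im[150:300,240:400,::-1],None,fx=3,fy=3,interpolation=2)); print(robot.state()["time_s"])
E
```

```text
neck [0.39945755 0.28223213 0.144     ] pin [0.39957414 0.28597695 0.168     ]
0.74 ((320.1993713378906, 226.75155639648438), (64.59657287597656, 66.82769775390625)) [ 0.4048 -0.2861  0.005 ]
38.8167
```

View pics/c9.png

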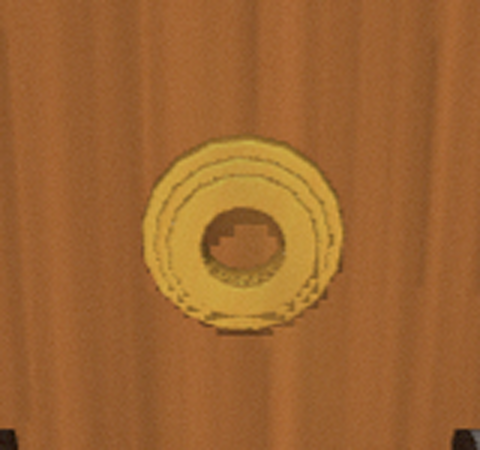

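Cap is widest side down at wrist (320,227), position (0.4048,-0.286). That is within 2 mm of the top-camera estimate, so I'll grasp it.

```bash
python3 - <<'E'
from h import *
x,y=.4045,-.2865
robot.line_to([x,y,.181],vel=.12); robot.pause(.2)
z,ok=descend(x,y,.181,.171); print(z,ok)
eoat.move_gripper(.035,40); s=robot.state(); print("grip",s["grip_width"],s["wrist_force"],s["eef_pos"])
robot.line_to([x,y,.30],vel=.15)
x,y=.399,.2845
robot.move_ptp([.404,-.28,.44],R); robot.move_ptp([x,y,.44],R); robot.pause(.3)
im=snap("wrist","w10"); s=robot.state(); print(s["grip_width"],s["wrist_force"],s["eef_pos"],s["time_s"])
cv2.imwrite("pics/c10.png",im[100:400,160:480,::-1])
E
```

```text
0.171 True
grip 0.04576147907005001 [-1.3979883   1.11590127  8.45463623] [ 0.40449186 -0.28642944  0.17150588]
0.04559193045017207 [-0.33398247 -0.07355078 -1.27469142] [0.39914399 0.28429316 0.44001794] 45.5833
```

View pics/c10.png

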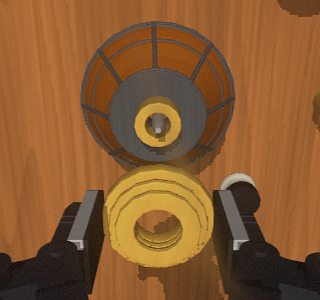

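The cap is held level, with the neck and pin visible ahead of it at crop (158,122). Lowering it.

```bash
python3 - <<'E'
from h import *
x,y=.399,.2845
robot.line_to([x,y,.346],vel=.12); robot.pause(.2)
z,ok=descend(x,y,.346,.318,step=.003,vel=.05,lim=3)
if ok:
    z,c=descend(x,y,z,.3135,step=.001,lim=2,vel=.02); print(z,c)
    robot.line_to([x,y,z+.0006],vel=.02)
    eoat.move_gripper(.060); robot.pause(.2); robot.line_to([x,y,.45],vel=.15); robot.pause(.1)
im=snap("wrist","w11"); cv2.imwrite("pics/c11.png",cv2.resize(im[120:280,240:400,::-1],None,fx=3.5,fy=3.5,interpolation=2))
s=robot.state(); print(s["time_s"],s["eef_pos"],s["wrist_force"])
E
```

```text
contact z 0.315 dF 8.48
0.315 False
51.9083 [0.39891264 0.28430583 0.44919295] [ 0.42765706 -0.40009416 -0.07611592]
```

View pics/c11.png

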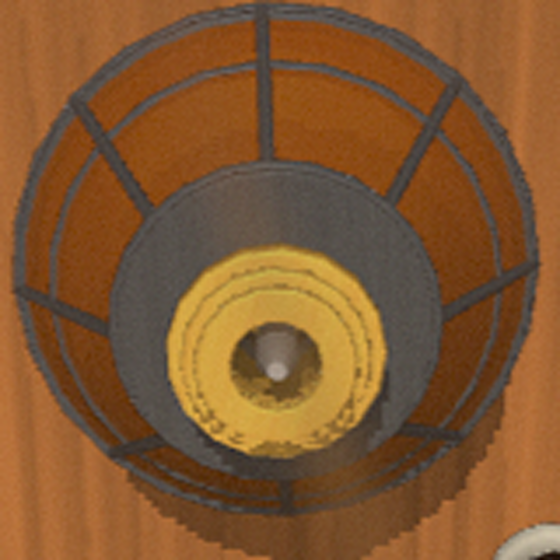

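The cap is seated flat on the neck, with the pin tip centred at crop (276,370). Now the finial.

```bash
python3 - <<'E'
from h import *
robot.move_ptp([.586,.26,.30],R); eoat.move_gripper(.048,40); robot.pause(.2)
im=snap("wrist","w12")
for d in cut_out("finial_mid","wrist"): print(d["score"],d["bbox"],ray(d["bbox"][:2],"wrist",.022).round(4))
cv2.imwrite("pics/c12.png",cv2.resize(im[150:300,240:400,::-1],None,fx=3,fy=3,interpolation=2)); print(robot.state()["time_s"])
E
```

```text
0.78 [319.1, 224.6, 42.7, 51.7] [0.587 0.264 0.022]
53.4333
```

View pics/c12.png

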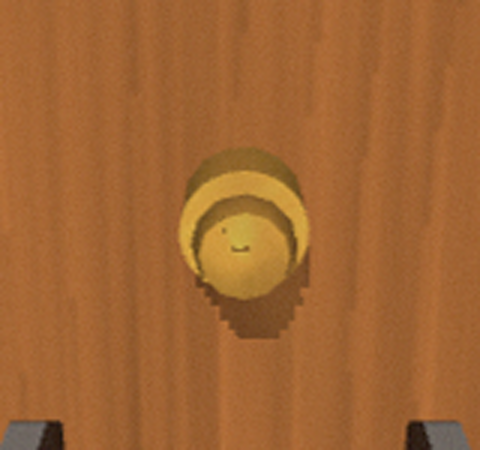

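Finial is upright; its shoulder circle is centred at wrist (321.5,228.3).

```bash
python3 - <<'E'
from h import *
p=ray((321.5,228.3),"wrist",.024); print(p); x,y=p[:2]
robot.line_to([x,y,.19],vel=.12); robot.pause(.2)
z,ok=descend(x,y,.19,.177,lim=3); print(z,ok)
eoat.move_gripper(.02,40); s=robot.state(); print("grip",s["grip_width"],s["wrist_force"],s["eef_pos"])
robot.line_to([x,y,.44],vel=.18)
x,y=.399,.285
robot.move_ptp([x,y,.44],R); robot.pause(.3)
im=snap("wrist","w13"); s=robot.state(); print(s["grip_width"],s["wrist_force"],s["eef_pos"],s["time_s"])
cv2.imwrite("pics/c13.png",im[100:400,160:480,::-1])
E
```

```text
[0.58864845 0.26195571 0.024     ]
0.177 True
grip 0.028502345523442708 [-0.85098401  0.04334491  3.10223112] [0.58866166 0.26204328 0.17725224]
0.028519678362990356 [-0.22612254 -0.16717102 -0.83052399] [0.39956262 0.28494376 0.4398398 ] 59.5
```

View pics/c13.png

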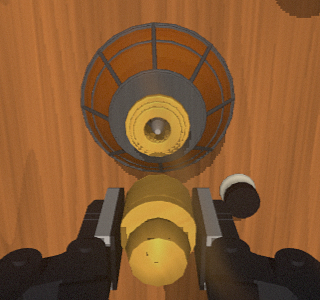

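The finial is held upright and the pin is visible through the cap at crop (158,129). Lowering it.

```bash
python3 - <<'E'
from h import *
x,y=.399,.285
robot.line_to([x,y,.355],vel=.12); robot.pause(.2)
z,ok=descend(x,y,.355,.338,step=.0025,vel=.05,lim=3)
if ok:
    z,c=descend(x,y,z,.3335,step=.001,lim=2,vel=.02); print(z,c)
    robot.line_to([x,y,z+.0005],vel=.02)
    eoat.move_gripper(.048); robot.pause(.2); robot.line_to([x,y,.45],vel=.15); robot.pause(.1)
im=snap("wrist","w14"); b=snap("side","s14"); 
a=cv2.resize(im[120:280,240:400,::-1],(400,400)); b=cv2.resize(b[130:250,220:340,::-1],(400,400),interpolation=2)
cv2.imwrite("pics/c14.png",np.hstack([a,b]))
s=robot.state(); print(s["time_s"],s["eef_pos"],s["wrist_force"])
E
```

```text
contact z 0.335 dF 2.68
0.335 False
64.95 [0.3989226  0.28480919 0.44923234] [ 0.01724907 -0.44654571 -0.013872  ]
```

The picture limit is reached, so I'll check numerically.

```bash
python3 - <<'E'
from h import *
read_camera("wrist"); read_camera("side")
print("expect w",proj([.399,.285,.18],"wrist"),"s",proj([.399,.285,.18],"side"))
for n in ("wrist","side"):
    for k in ("finial_mid","cap_mid","shade_neck"):
        print(n,k,[(round(d["score"],2),np.round(d["bbox"],1)) for d in recognise(k,n)])
# bulb/cylinder silhouettes by colour in the lamp area of the wrist picture
im=cv2.imread("pics/w14.png"); h=cv2.cvtColor(im,cv2.COLOR_BGR2HSV)
b=cv2.inRange(h,(20,100,60),(35,255,255)); b[:120]=0;b[290:]=0;b[:,:240]=0;b[:,400:]=0
c=max(cv2.findContours(b,0,2)[0],key=cv2.contourArea); print("brass blob",cv2.boundingRect(c))
for z,r in ((.144,.024),(.158,.015),(.182,.015),(.190,.012)):
    print(z,"left/right/far/near",[proj([.399+dx,.2845+dy,z],"wrist").round(0).tolist() for dx,dy in((-r,0),(r,0),(0,r),(0,-r))])
E
```

```text
expect w [318.04570304 234.04286117] s [271.46101928 150.18495819]
wrist finial_mid [(0.94, array([317.4, 230.2,  43.9,  51.6]))]
wrist cap_mid [(0.83, array([317.3, 213.4,  61. ,  52.3]))]
wrist shade_neck [(0.94, array([318.7, 193.1, 152.6, 149.1])), (0.44, array([318. , 230.8,  42.8,  54.6]))]
side finial_mid [(0.64, array([271.6, 150.3,  10.5,  17.6]))]
side cap_mid []
side shade_neck [(0.83, array([274.8, 182. ,  48.5,  38.6]))]
brass blob (288, 191, 61, 51)
0.144 left/right/far/near [[287.0, 219.0], [349.0, 219.0], [318.0, 188.0], [318.0, 248.0]]
0.158 left/right/far/near [[297.0, 225.0], [338.0, 225.0], [318.0, 205.0], [318.0, 244.0]]
0.182 left/right/far/near [[295.0, 236.0], [340.0, 236.0], [318.0, 214.0], [318.0, 256.0]]
0.19 left/right/far/near [[299.0, 240.0], [336.0, 240.0], [318.0, 222.0], [318.0, 257.0]]
```

Both cameras put the finial upright on the stack, within 0.2 px of the expected place in the side view and 4 px in the wrist view. The gripper is clear, so I'm handing in.

```bash
python3 -c "
from workcell import robot
print(robot.sign_off(), robot.state()['time_s'])"
```

```text
the job is handed in; nothing more can be done
the job is handed in; nothing more can be done
```

The lamp is assembled and handed in at about 65 s. The order was dark steel spacer, glass shade, stepped cap (widest side down), then finial, each let go before the next.

- **Seating:** each part touched down at the tool height expected for a flat seat: 0.282, 0.300, 0.315 and 0.335 m. The shade was lowered in 1 mm steps, and the touch-down changed the wrist force by 6.7 N. The other parts changed it by at most 8.5 N.
- **Pictures:** close looks after the spacer, shade and cap showed each one level with the pin inside its hole.
- **Finial:** I had used up the picture limit, so I checked it by network detections only. In the side view it was within 0.2 px of the expected position. In the wrist view it was 4 px off, and its size there fitted an upright finial.
- **Disagreements:** the shade measured about 4 mm off the pin in y. That is inside the 5 mm hole clearance, and it sits flat. The network missed the shade once, so I located it from the picture by eye.
- **Bystanders:** the arm did not knowingly touch any of them. I did not measure their positions again at the end.

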